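# Hold the pedal bin open

### The job

Two small pedal bins stand on the worktop, a low wide one and a tall slim one. My hands are full of lemon peel, so with the gripper press the pedal of the low wide bin right down to its stop and keep it there, lid fully up, for about three seconds, then let go so that the bin closes again. Leave the tall bin shut.

Things in the scene. Friction and masses are not known exactly. Their poses are not given: they have to be found in the camera images.
- low_bin_tread (a point): Centre of the top face of the low bin's pedal tread: a ribbed black plate, 40 mm long (towards the bin), 42 wide, 8 thick, on the bin's side that faces the robot, turned up to 0.45 rad, 75 mm clear of its wall. About 56 mm above the worktop when up, 24 when down. Axes (pedal up): x level towards the bin, y across the tread, z up; they tilt with the pedal.
- low_bin_pedal (a joint): Pedal of the low bin, rad: 0 up at rest, 0.25 down at its stop. Its level hinge lies across the bin 130 mm behind the tread's centre, so the tread sinks 32 mm. A spring brings it back up by itself; at the middle of the tread it takes 3 to 5 N to start and about 7 N at the stop.
- low_bin_lid (a joint): Lid of the low wide bin (round, steel, fixed to the worktop, 150 mm across, 135 mm high with its domed black lid), rad: 0 shut, 1.25 fully up. Hinged at the back of the rim and linked to the pedal (5 times its angle): rises and falls with it, swinging away from the pedal side.
- tall_bin_pedal (a joint): Pedal of the other bin, the tall slim one (round, steel, 120 mm across, 210 mm high with its lid), rad: 0 up, 0.25 fully down. Its pedal looks the same. The two bins stand about 0.2 to 0.4 m apart, either one on the left.

How it is judged:
On the way:
1. the gripper holds the low bin's pedal down at its stop, lid fully up, for at least 2 s on end (value of joint low_bin_pedal above 0.22 rad and value of joint low_bin_lid above 1.05 rad and horizontal distance between the grasp point and low_bin_tread below 0.08 m), for 2 s.
At the end, for the whole second after the job is handed in: The low bin's pedal is back up (within 0.04 rad) and its lid shut (within 0.2 rad), after it was held within 0.03 rad of its stop by the gripper for 2 s; the tall bin's pedal is up (value of joint each of low_bin_pedal, tall_bin_pedal below 0.04 rad and value of joint low_bin_lid below 0.2 rad); the robot touches nothing.
It fails at once if the pedal of the tall bin is pressed (more than 0.08 rad) (value of joint tall_bin_pedal above 0.08 rad).
It also fails if it takes over 37 s, if anything falls off the work surface, if the arm or the gripper's body presses on something with over 40 N, if the wrist force passes 120 N, or if a joint passes its speed limit or range.

### The arm

A 7-joint arm with a two-finger parallel gripper is mounted at the origin on the work surface; the furniture and walls round the work are solid. World frame = base frame: x ahead of the robot, y to its left, z up, the work surface at z = 0. Lengths are in m, angles in rad, forces in N, time in s.
With the tool pointing down it reaches from about 0.425 to 0.925 m from the base axis. Payload 6.8 kg.
Tool frame: the origin (TCP) lies between the finger pads; the fingertips stand 14 mm ahead of it and the grasp point (between the pads) lies 5 mm behind it; z points along the fingers, y is the line along which they close (so a half turn about z gives the same grasp; the last joint's range is limited). The gripper opens to 85 mm and grips with 20 to 120 N. Pads are 22 mm wide; open, the fingers measure 114 mm over their backs; the gripper's body (76 mm by 85 mm) begins 54 mm behind the grasp point. The pads swing forward as they close: fully open they stand 13 mm farther back than shut.
Start: joints at [-1.25, 0.477, 0.022, 1.555, -0.011, 1.109, -0.083], TCP at [0.281, 0.614, 0.245] pointing down, gripper open.
Joint ranges: [-2.96, 2.96], [-0.34, 2.1], [-1.41, 1.46], [0.24, 2.44], [-1.37, 4.51], [0.17, 1.92], [-2.96, 2.96]. Speed limits (rad/s): [2.39, 2.39, 3.14, 3.14, 3.14, 3.14, 3.14].

### API

Orientations are given as a rotation vector (axis times angle).
In Python, from bench import r, eyes, ticket gives the robot as it stands. The module is installed in compiled form; this text tells all that it offers.
- The arm moves only by the tool arm_command, never from a script. Its argument "plan" is text: rows parted by semicolons, each of 4 numbers parted by spaces: the shift along the tool's x, y, z in m, then the turn about the tool's z in degrees. In form: tx ty tz yaw; .... A call has 1 to 20 rows; each row shifts and turns the commanded pose from where the row before left it, along the tool's axes as they then stand; what a row does not reach is not made up. A row lasts 1/8 s, in which the tool goes at most 62.5 mm and 10.7 degrees, less where a joint would pass 70% of its speed; a pose out of reach is approached as far as the arm can. A call is refused whole if a number of a shift passes 0.0625 or a number of a turn 10.7, either way. A call with a gripper value outside its range is refused whole. "hand" is the closure, from -1 (fully open) to 1 (shut), set as the call begins (left out, the last holds). The fingers move at their own pace and stop on an object; "grip_force" is the grip in N (left out, the last holds). Time passes only in rows, so rows that do not move let the fingers close. It gives the time, the measured TCP pose, the force, the opening and the grip force at its end, in the units of the state.
- r.get_obs(): the state, without advancing time (a new reading comes with each control period).
- eyes.grab_frame(name): name is "scene" or "top" or "wrist"; returns (picture, depth): 480x640x3 uint8, red, green, blue; 480x640 float32, m along the optical axis (not along the pixel's ray), 0 where there is no reading.
- eyes.calibration(name): a dict with "fov_y" (degrees; the focal length in pixels is half the picture's height over the tangent of half this angle, whatever the lens; pixels are square), "cx", "cy" (the principal point, pixels), "k1" (the pictures are not rectified: a ray, as slopes to the right and down, at radius r is drawn at 1 + k1 r^2 times it, then the intrinsics apply), "origin" and "attitude" of the camera in the world; the wrist camera has in their place "tool_from_camera" (4x4, takes a point from camera to tool coordinates, whose origin is the TCP and whose axes are the flange's). Camera axes: x right, y up, looking along -z (the intrinsics and any distortion apply to the point x, -y, -z); pixel columns grow to the right and rows downward; lengths in m; the calibration is good to about 2 mm. A picture is of the moment at which its call begins: read the wrist's pose just before it. calibration takes no time and is no camera call.
- ticket.hand_in(): hands the job in; it is judged then, once.
The state is a dict: "clock": time; "joints": joint angles; "qvel": joint speeds; "tau": joint torques, N m; "tcp_pos": TCP position; "orientation": TCP orientation; "contact_force": force on the tool from outside, world axes, zero at the start; "moment": the same for the moment, N m; "grip_width": finger opening in m; "gripper_force": force on a finger pad.
Only numpy, scipy, OpenCV 4.12 (cv2) and the standard library are available. Lean on these libraries where they do the work, as an engineer would, in place of code of your own. Each camera call takes 0.05 s, during which the arm holds its last target. There are 200 camera calls.

## Working session

There is one attempt and no reset: what is moved stays moved. The work goes in short steps, Python scripts to look and compute and a tool call to move; the robot and the scene stay as the last step left them, time stands still between calls to the robot, and variables do not carry over. Pictures are saved under pics/ and viewed, at most 10 in all, crops included, and the job is handed in when it is done.

Besides the shell and the picture viewer there is one more tool, called after "Call:" in YAML: its name, and indented under it one key for each argument. arm_command: Moves the arm, as the interface text tells. Its arguments: {"type":"object","properties":{"plan":{"type":"string"},"hand":{"type":"number"},"grip_force":{"type":"number"}},"required":["plan"]}

```bash
mkdir -p pics
cat > h.py <<'E'
import numpy as np, cv2
from scipy.spatial.transform import Rotation as R
from bench import r, eyes, ticket
def grab(n):
    o=r.get_obs(); im,d=eyes.grab_frame(n); c=eyes.calibration(n)
    np.savez(f'{n}.npz',d=d,p=o['tcp_pos'],o=o['orientation']); cv2.imwrite(f'pics/{n}_{o["clock"]:.2f}.png',im[...,::-1]); print(n,o['clock'],o['tcp_pos'],o['orientation'])
    return im,d
def pts(n,uv):
    z=np.load(f'{n}.npz'); c=eyes.calibration(n); f=240/np.tan(np.radians(c['fov_y'])/2)
    uv=np.array(uv,float); K=np.array([[f,0,c['cx']],[0,f,c['cy']],[0,0,1]])
    s=cv2.undistortPoints(uv[:,None],K,np.array([c['k1'],0,0,0.]))[:,0]
    ui=np.round(uv).astype(int); d=z['d'][ui[:,1],ui[:,0]]
    P=np.c_[s[:,0]*d,-s[:,1]*d,-d]
    if 'origin' in c:
        A=np.array(c['attitude']); A=A if A.shape==(3,3) else R.from_rotvec(A).as_matrix()
        return P@A.T+c['origin']
    T=np.array(c['tool_from_camera']); P=P@T[:3,:3].T+T[:3,3]
    return P@R.from_rotvec(z['o']).as_matrix().T+z['p']
E
python3 - <<'E'
from h import *
grab('top'); grab('scene')
for n in('top','scene'):print(eyes.calibration(n))
E
ls pics
```

```text
top 0.0 [0.28043396 0.61337299 0.2443199 ] [-6.68400725e-01 -3.06941387e+00  2.81162769e-03]
scene 0.05 [0.28039584 0.61336609 0.24432549] [-6.68297199e-01 -3.06939265e+00  2.88532511e-03]
{'fov_y': 56.986548308317424, 'cx': 317.02725766690355, 'cy': 239.11198019300664, 'k1': -0.004521265138545203, 'origin': array([0.44258918, 0.1375653 , 0.96274649]), 'attitude': array([ 0.10453545, -0.0762539 , -1.55785252])}
{'fov_y': 42.51458740052019, 'cx': 314.51888973421416, 'cy': 242.02474349670197, 'k1': 0.057899155170280485, 'origin': array([-0.14872605,  0.53367967,  0.50164458]), 'attitude': array([ 0.67916233, -1.11045969, -1.82732583])}
scene_0.05.png
top_0.00.png
```

View pics/top_0.00.png

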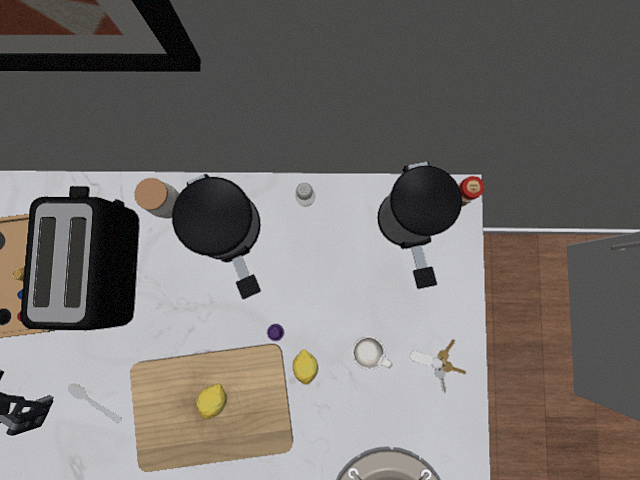

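View pics/scene_0.05.png

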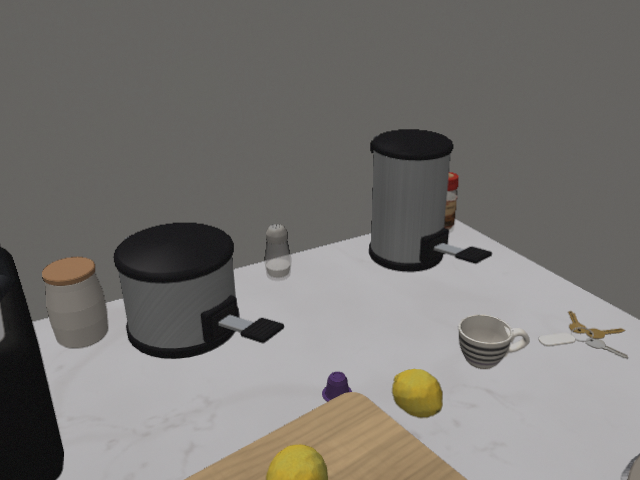

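The low wide bin is on the left in both views: tread at (248,287) in top and (263,329) in scene. The tall bin is on the right, with its tread at (425,277) in top.

Run:
```python
from h import *
np.set_printoptions(precision=4,suppress=True)
print('top',pts('top',[(248,287),(243,279),(240,268),(213,216),(425,277),(248,310),(160,195),(90,200),(130,215),(275,332),(211,400)]))
print('scene',pts('scene',[(263,329),(178,250),(473,254)]))
z=np.load('top.npz')['d']
# tread pixels by height
uv=np.array([(u,v) for u in range(225,272) for v in range(265,310)])
P=pts('top',uv);im=cv2.imread('pics/top_0.00.png');dk=np.array([im[v,u].max()<60 for u,v in uv])
m=dk&(abs(P[:,2]-.056)<.015);Q=P[m];print(m.sum(),Q.mean(0),Q.min(0),Q.max(0)); print(cv2.minAreaRect((Q[:,:2]*1000).astype(np.float32)))
print(r.get_obs()['joints'],R.from_rotvec(r.get_obs()['orientation']).as_matrix())
```

```text
top [[ 0.4475  0.2945  0.0565]
 [ 0.4637  0.3057  0.0539]
 [ 0.4866  0.3142  0.0459]
 [ 0.5808  0.352   0.1343]
 [ 0.472  -0.0658  0.058 ]
 [ 0.3983  0.3032 -0.0026]
 [ 0.6265  0.4662  0.1077]
 [ 0.6025  0.5711  0.1711]
 [ 0.5926  0.5421  0.0671]
 [ 0.355   0.2405  0.0259]
 [ 0.2287  0.3559  0.0798]]
scene [[ 0.4437  0.2937  0.0578]
 [ 0.5545  0.3589  0.1352]
 [ 0.4687 -0.0652  0.0569]]
357 [0.449  0.2949 0.0561] [0.4251 0.2714 0.0476] [0.4723 0.3202 0.0605]
((449.29547119140625, 295.153564453125), (38.461753845214844, 40.43000793457031), 25.46249771118164)
[-1.2501  0.4777  0.0223  1.5563 -0.0115  1.1093 -0.0831] [[-0.9095  0.4157 -0.0006]
 [ 0.4157  0.9095 -0.0015]
 [-0.0001 -0.0016 -1.    ]]
```

Run:
```python
from h import *
print(np.round(eyes.calibration('wrist')['tool_from_camera'],3))
M=R.from_rotvec(r.get_obs()['orientation']).as_matrix();print(M.T@(np.array([.445,.2935,.2443])-r.get_obs()['tcp_pos']))
```

```text
[[ 0.     0.957  0.289  0.073]
 [ 1.    -0.     0.     0.001]
 [ 0.     0.289 -0.957 -0.128]
 [ 0.     0.     0.     1.   ]]
[-0.28269104 -0.22257429  0.0005161 ]
```

Call:
arm_command:
  plan: "-0.012 -0.009 0 0; -0.024 -0.019 0 0; -0.024 -0.019 0 0; -0.024 -0.019 0 0; -0.024 -0.019 0 0; -0.024 -0.019 0 0; -0.024 -0.019 0 0; -0.024 -0.019 0 0; -0.024 -0.019 0 0; -0.024 -0.019 0 0; -0.024 -0.019 0 0; -0.024 -0.019 0 0; -0.019 -0.015 0 0; -0.012 -0.009 0 0; 0 0 0 0; 0 0 0 0"
  hand: 1
  grip_force: 40

```text
clock: 2.1
tcp_pos: [0.4587, 0.2671, 0.2453]
orientation: [-0.666, -3.07, -0.001]
contact_force: [0.6, 0.6, 0.5]
grip_width: -0.0
gripper_force: 0.0
```

Call:
arm_command:
  plan: "0.012 0.009 0.02 0; 0.012 0.009 0.03 0; 0 0 0.03 0; 0 0 0.02 0; 0 0 0.01 0; 0 0 0 0; 0 0 0 0"

```text
clock: 2.98
tcp_pos: [0.4453, 0.2931, 0.1361]
orientation: [0.668, 3.069, 0.002]
contact_force: [0.4, -0.2, 0.4]
grip_width: -0.0001
gripper_force: 0.0
```

```bash
python3 - <<'E'
from h import *
grab('wrist'); grab('scene'); print(r.get_obs()['contact_force'])
E
ls pics; cd pics; python3 -c "
import cv2,glob
a=cv2.imread(glob.glob('wrist*')[0]);b=cv2.imread(sorted(glob.glob('scene*'))[-1])
cv2.imwrite('c1.png',cv2.resize(cv2.hconcat([a,b]),(800,300)))"
```

```text
wrist 2.975 [0.44529231 0.29308719 0.13608978] [6.67928603e-01 3.06898681e+00 1.86423097e-03]
scene 3.025 [0.44535052 0.29306418 0.13619922] [6.68047794e-01 3.06878736e+00 2.24798458e-03]
[0.12482385 0.36360965 0.02017987]
scene_0.05.png
scene_3.02.png
top_0.00.png
wrist_2.98.png
```

View pics/c1.png

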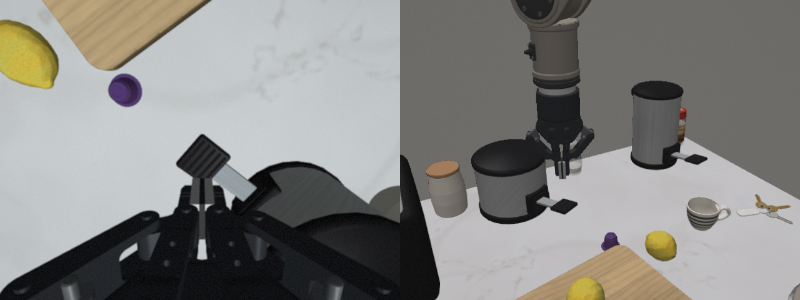

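The wrist view shows the low tread at about (325,251) full-scale, just ahead of the shut tips. In the scene view the tips are about 65 mm straight above the tread.

Run:
```python
from h import *
uv=np.array([(u,v) for u in range(275,375,2) for v in range(210,296,2)])
P=pts('wrist',uv);m=abs(P[:,2]-.056)<.02
im=cv2.imread('pics/wrist_2.98.png');m&=np.array([im[v,u].max()<90 for u,v in uv])
print(pts('wrist',[(325,251)]),m.sum(),cv2.minAreaRect((P[m,:2]*1000).astype(np.float32)),np.median(P[m],0))
```

```text
[[0.44541882 0.29599242 0.05580187]] 898 ((449.6361389160156, 294.8507385253906), (40.34541320800781, 40.390872955322266), 25.0865535736084) [0.44685718 0.29587166 0.05657159]
```

Call:
arm_command:
  plan: "0 0 0.015 0; 0 0 0.02 0; 0 0 0.02 0; 0 0 0.007 0; 0 0 0.004 0; 0 0 0.004 0; 0 0 0.004 0; 0 0 0.004 0; 0 0 0.004 0; 0 0 0.004 0; 0 0 0.004 0; 0 0 0 0; 0 0 0 0"

```text
clock: 4.7
tcp_pos: [0.4449, 0.2926, 0.0459]
orientation: [0.669, 3.07, 0.001]
contact_force: [-2.7, -0.7, 5.9]
grip_width: 0.0
gripper_force: 3.2
```

Call:
arm_command:
  plan: "0 0 0.003 0; 0 0 0.003 0; 0 0 0.002 0; 0 0 0 0; 0 0 0 0; 0 0 0 0"

```text
clock: 5.45
tcp_pos: [0.4453, 0.2928, 0.0381]
orientation: [0.669, 3.069, 0.002]
contact_force: [-3.3, -1.3, 6.8]
grip_width: -0.0001
gripper_force: 3.6
```

Call:
arm_command:
  plan: "0 0 0.001 0; 0 0 0.001 0; 0 0 0 0; 0 0 0 0"

```text
clock: 5.95
tcp_pos: [0.4454, 0.2929, 0.0371]
orientation: [0.669, 3.069, 0.002]
contact_force: [-4.7, -4.4, 18.4]
grip_width: 0.0
gripper_force: 9.6
```

Call:
arm_command:
  plan: "0 0 0 0; 0 0 0 0; 0 0 0 0; 0 0 0 0; 0 0 0 0; 0 0 0 0; 0 0 0 0; 0 0 0 0; 0 0 0 0; 0 0 0 0; 0 0 0 0; 0 0 0 0; 0 0 0 0; 0 0 0 0; 0 0 0 0; 0 0 0 0; 0 0 0 0; 0 0 0 0; 0 0 0 0; 0 0 0 0"

```text
clock: 8.45
tcp_pos: [0.4454, 0.2929, 0.0371]
orientation: [0.669, 3.069, 0.002]
contact_force: [-6.0, -4.0, 18.5]
grip_width: -0.0001
gripper_force: 9.6
```

Run:
```python
from h import *
im,_=grab('scene'); cv2.imwrite('pics/hold.png',im[...,::-1])
```

```text
scene 8.45 [0.44538933 0.29285124 0.03713855] [6.68725602e-01 3.06882407e+00 2.24306908e-03]
```

View pics/hold.png

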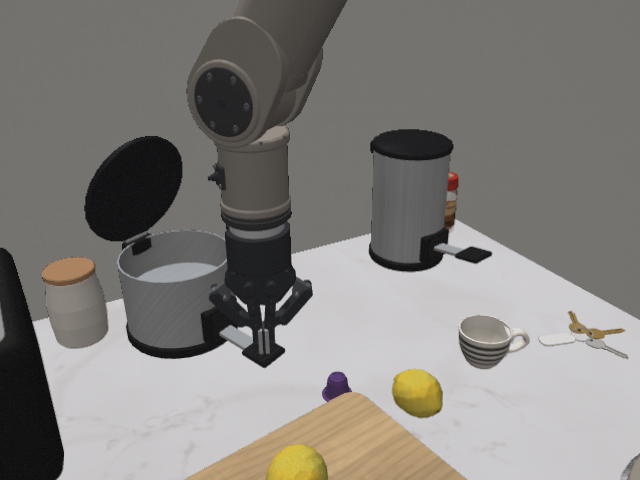

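The low bin's lid is up (135,190) with the tips pressing the tread at (264,350), and the tall bin is shut. I'll hold a little longer, then let it rise slowly.

Call:
arm_command:
  plan: "0 0 0 0; 0 0 0 0; 0 0 0 0; 0 0 0 0; 0 0 -0.004 0; 0 0 -0.005 0; 0 0 -0.005 0; 0 0 -0.005 0; 0 0 -0.005 0; 0 0 -0.005 0; 0 0 -0.006 0; 0 0 -0.01 0; 0 0 -0.02 0; 0 0 -0.03 0; 0 0 -0.03 0; 0 0 -0.02 0; 0 0 0 0; 0 0 0 0; 0 0 0 0"

```text
clock: 10.88
tcp_pos: [0.4443, 0.2921, 0.1792]
orientation: [-0.668, -3.068, 0.003]
contact_force: [-0.2, 0.3, -0.8]
grip_width: -0.0002
gripper_force: 0.0
```

Run:
```python
from h import *
im,_=grab('scene'); cv2.imwrite('pics/end.png',im[...,::-1]); print(r.get_obs()['contact_force'])
```

```text
scene 10.875 [0.44426944 0.29210037 0.1792257 ] [-6.67977472e-01 -3.06847631e+00  2.59082661e-03]
[-0.65390664 -0.30774638  0.57708421]
```

View pics/end.png

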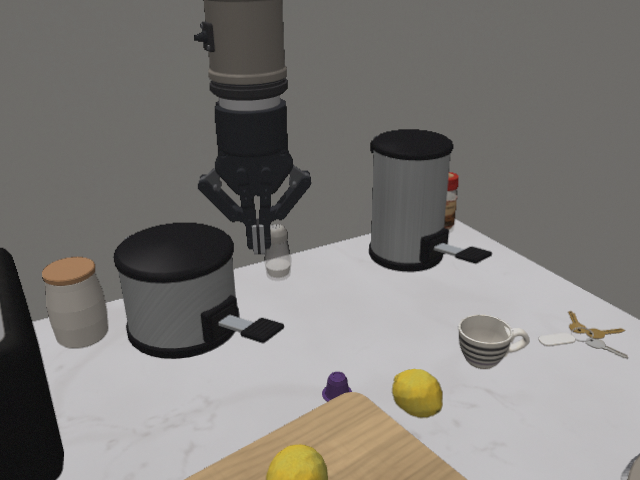

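The low bin is shut again with its tread back at (263,329), the gripper is clear, and the tall bin is untouched.

```bash
python3 -c "
from bench import ticket
print(ticket.hand_in())"
```

```text
the job is handed in; nothing more can be done
None
```

I pressed the low bin's pedal to its stop, held it about 3 s with the lid up, then released it; the bin closed again, the tall bin stayed shut, and the job is handed in (no verdict was returned).

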